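# Hold the loaded tube rotator heavy side down

### The arm

A 6-joint arm with a two-finger parallel gripper is mounted at the origin on the work surface. World frame = base frame: x ahead of the robot, y to its left, z up, the work surface at z = 0. Lengths are in mm, angles in degrees, forces in N, time in s.
With the tool pointing down it reaches from about 275 to 825 mm from the base axis. Payload 4.9 kg.
Tool frame: the origin (TCP) lies between the finger pads, 19 mm behind the fingertips; this is the grasp point; z points along the fingers, y is the line along which they close (so a half turn about z gives the same grasp; the last joint's range is limited). The gripper opens to 85 mm and grips with 20 to 120 N. Pads are 22 mm wide; open, the fingers measure 114 mm over their backs; the gripper's body (76 mm by 85 mm) begins 54 mm behind the grasp point. The pads swing forward as they close: fully open they stand 13 mm farther back than shut.
Start: joints at [-7.689, 18.69, -11.035, 60.275, 0, 82.311], TCP at [550.017, 0.009, 249.981] pointing down, gripper open.
Joint ranges: [-152.03, 152.03], [-55.5, 102.48], [-74.3, 77.21], [-110.64, 120.58], [-84.22, 78.4], [-180, 180]. Speed limits (degrees/s): [147.25, 147.25, 180, 180, 180, 180].

### API

Orientations are given as a 3x3 rotation matrix whose columns are the frame's x, y, z axes.
In Python, from workcell import state, viewer, robot gives the robot as it stands.
- The arm moves only by the shell command python3 -m creep 'ROWS' [FORCE]. ROWS is JSON, a list of rows, each an object with "fingers": the opening, from -1 (shut) to 1 (fully open); "slide": the shift along the world's x, y, z as a fraction of full scale, a list of three; "turn": the turn, a rotation vector about the world's x, y, z as a fraction of full scale, a list of three. A call has 1 to 10 rows; each row shifts and turns the commanded pose from where the row before left it; what a row does not reach is not made up. Full scale, the value 1, is 0.15 m for a shift and pi rad for a turn. A row lasts 1/12 s, in which the tool goes at most 41.7 mm and 7.16 degrees, less where a joint would pass 70% of its speed; a pose out of reach is approached as far as the arm can. A call with a number of a shift or a turn outside -1 to 1 is refused whole. A call with a gripper value outside its range is refused whole. The fingers move at their own pace and stop on an object; FORCE is the grip in N (left out, the last holds). Time passes only in rows, so rows that do not move let the fingers close. It gives the time, the measured TCP pose, the force, the opening and the grip force at its end, in the units of the state.
- state(): the state, without advancing time (a new reading comes with each control period).
- viewer.get_image(name): name is "scene" or "side" or "wrist"; returns the picture (480x640x3 uint8, blue, green, red); there is no depth.
- viewer.camera_info(name): a dict with "fx", "fy", "cx", "cy" (pixels), "T" (4x4, takes a point from camera to world coordinates). Camera axes: x right, y up, looking along -z (the intrinsics and any distortion apply to the point x, -y, -z); pixel columns grow to the right and rows downward; lengths in mm; the calibration is good to about 2 mm. The wrist camera is an equidistant fisheye: a pixel r from the principal point sees the ray r / f radians off the axis. A picture is of the moment at which its call begins: read the wrist's pose just before it. camera_info takes no time and is no camera call; for the wrist camera it gives the pose at the moment of the call.
- robot.finish_job(): hands the job in; it is judged then, once.
Trained networks look in the newest picture that a camera, given by its name, has taken for a name from the list of things; names that differ only in an ending like _2 or _b are one class to them, and where a whole thing is asked for, a point or a joint stands for the part that bears it (a point fixed in the world has none). Each returns a list of dicts, best first, with "p" (0 to 1); they miss things now and then, are a little off and sometimes report something else, mostly with a low value. They report only what shows in the picture. A call takes as long as a camera call. They do not tell look-alikes from the thing itself.
- viewer.search_frame(camera, thing): "centre" ([column, row] as shares, 0 to 1, of the picture: columns of its width, rows of its height, amid what is visible of it).
- viewer.tip_of(camera, thing): "centre" ([column, row] as shares, 0 to 1, of the picture: columns of its width, rows of its height: a listed point, or the origin of a listed thing).
The state is a dict: "time_s": time; "qpos": joint angles; "joint_velocities": joint speeds; "joint_efforts": joint torques, N m; "position": TCP position; "ee_rot": TCP orientation; "contact_force": force on the tool from outside, world axes, zero at the start; "ft_torque": the same for the moment, N m; "opening": opening from 0.0 (shut) to 1.0 (fully open); "finger_force": force on a finger pad.
Only numpy, scipy, OpenCV 4.12 (cv2) and the standard library are available. Lean on these libraries where they do the work, as an engineer would, in place of code of your own. Each camera call takes 0.05 s, during which the arm holds its last target. There are 200 camera calls.

### The job

Stop the tube rotator first: press the push button on the grey box fully down and let it come up again. Then take the tilted disc by its centre knob, turn it by hand to feel which side of the load is heavy, and turn that heavy side to the lowest point of the disc; finish holding the knob still in your grip there, without shifting the things standing around.

Things in the scene. Friction and masses are not known exactly. Their poses are not given: they have to be found in the camera images.
- hub: Fixed bearing frame of the rotator; it does not turn with the disc. Origin: on the turning axis, at the height to grip the knob. z: along the axis, out of the disc, up and towards the robot, tilted 40 degrees from vertical. x: uphill along the disc, so -x points straight at the disc's lowest point; y is level.
- knob_end (a point): Centre of the knob's free end, 20 mm along z above the hub origin. The knob is a round black cylinder, diameter 50 mm, 60 mm long, standing on the disc's centre and fixed to it; pinch it at any angle by coming along the axis.
- rotator: The tube rotator: white bench machine, base 240 x 190 mm, fixed to the bench, whose tilted disc faces the robot and up. Disc: diameter 170 mm, 20 mm thick, its face 40 mm below the hub origin along z. Eight like tubes lie on the face from 52 to 90 mm off the axis, their tops 24 mm below the hub origin. Origin: underside of the base, 20 mm nearer the robot than its centre.
- drum (a joint): Turning angle of disc and knob, rad, endless either way; positive is counterclockwise seen from the knob's end (right-handed about the hub's z). The disc is out of balance: the tubes are unequally filled, and its heavy side lies at a fixed, unknown angle on the disc, not necessarily at a tube. Friction holds the disc wherever it is left.
- lug (a point): Small black index lug on the disc's rim, turning with it; at drum = 0 it points straight downhill. It does NOT mark the heavy side. Feel: bearing friction is about 0.24 N m either way; the load adds up to 0.14 to 0.21 N m times the sine of the heavy side's angle from the lowest point, pulling it down, so turning is harder where the heavy side climbs than where it sinks.
- stop (a joint): Travel of the stop button, m: 0 is up, 0.006 fully down. A spring button that needs about 5 N to go fully down and springs back.
- stop_top (a point): Centre of the top face of the stop button: a black round button, diameter 32 mm, pressed straight down; it stands 18 mm above the top of a grey box 80 x 100 x 50 mm, which is fixed to the bench.
- slide_box: Bystander: closed grey box for microscope slides, 80 x 100 x 32 mm, loose; origin at the centre of its underside.
- petri: Bystander: stack of three clear petri dishes, diameter 92 mm, 45 mm high, loose; origin at the centre of its underside.
- oil: Bystander: small amber bottle, diameter 32 mm, 65 mm high, loose; origin at the centre of its underside.
- objective: Bystander: steel microscope objective standing on the bench, diameter 28 mm, 42 mm high, loose, in front of the rotator; origin at the centre of its underside.
Things that resemble listed ones, but are neither listed nor needed, are in the scene too. Leave any red look-alike of the part that bears stop alone.

How it is judged (in metres and radians):
On the way, in this order (a step that is already met when the one before it is completed fails the run):
1. the stop button is pressed fully down (value of joint stop above 0.005 m), for 0.05 s.
2. the stop button has come up again (value of joint stop below 0.0015 m), for 0.1 s.
3. the disc has been turned by its knob, held between the fingers (contact force between the fingers and drum above 3 N and (velocity of joint drum above 0.05 rad/s or velocity of joint drum below -0.05 rad/s)), for 0.1 s.
At the end, for the whole second after the job is handed in: The heavy side of the load is within 20 degrees of the lowest point of the disc, the disc stands still with the fingers gripping its knob (more than 3 N, tool point within 50 mm of the grip point), and the button is up (x of load_at in the frame of hub below -0.0639 m and contact force between the fingers and drum above 3 N and distance between the grasp point and hub below 0.05 m and velocity of joint drum between -0.1 and 0.1 rad/s and value of joint stop below 0.0015 m); the arm keeps its last pose, push and grip.
It fails at once if the slide box is shifted by more than 25 mm (distance of slide_box from where it was at the start of the episode above 0.025 m).
It fails at once if the stack of petri dishes is shifted by more than 25 mm (distance of petri from where it was at the start of the episode above 0.025 m).
It fails at once if the oil bottle is shifted by more than 25 mm (distance of oil from where it was at the start of the episode above 0.025 m).
It fails at once if the objective lens is shifted by more than 25 mm (distance of objective from where it was at the start of the episode above 0.025 m).
It also fails if it takes over 72 s, if anything falls off the work surface, if the arm or the gripper's body presses on something with over 40 N, if the wrist force passes 120 N, or if a joint passes its speed limit or range.

## Working session

There is one attempt and no reset: what is moved stays moved. The work goes in short steps, Python scripts to look and compute and a shell command to move; the robot and the scene stay as the last step left them, time stands still between calls to the robot, and variables do not carry over. Pictures are saved under pics/ and viewed, at most 10 in all, crops included, and the job is handed in when it is done.

```bash
mkdir -p pics; cat > h.py <<'E'
import numpy as np, cv2
from workcell import state, viewer, robot
def ray(cam,uv,ci=None):
    ci=ci or viewer.camera_info(cam); T=np.array(ci["T"])
    a=np.array([(uv[0]-ci["cx"])/ci["fx"],(uv[1]-ci["cy"])/ci["fy"]])
    if cam=="wrist":
        r=np.linalg.norm(a); d=np.array([*(a/max(r,1e-9)*np.sin(r)),np.cos(r)])
    else: d=np.array([*a,1.])
    d=T[:3,:3]@np.array([d[0],-d[1],-d[2]])
    return T[:3,3],d/np.linalg.norm(d)
def tri(rs):
    A=0;b=0
    for o,d in rs:
        P=np.eye(3)-np.outer(d,d);A=A+P;b=b+P@o
    x=np.linalg.solve(A,b)
    return x,[float(np.linalg.norm((np.eye(3)-np.outer(d,d))@(x-o))) for o,d in rs]
E
cat > look.py <<'E'
from h import *
ims=[]
for c in ["scene","side","wrist"]:
    im=viewer.get_image(c); ims.append(im); cv2.imwrite(f"pics/{c}0.png",im)
    ci=viewer.camera_info(c); print(c,{k:(np.round(v,2).tolist() if k=="T" else v) for k,v in ci.items()})
    for t in ["hub","knob_end","rotator","lug","stop_top","slide_box","petri","oil","objective"]:
        print(c,t,[(np.round(np.array(d["centre"])*[640,480],1).tolist(),round(d["p"],2)) for d in viewer.tip_of(c,t)[:3]])
print(state())
E
python3 look.py
```

```text
scene {'fx': 498.9165869264566, 'fy': 498.9165869264566, 'cx': 320.107269380827, 'cy': 249.1745619318362, 'T': [[-0.5, -0.5, 0.71, 1322.72], [0.86, -0.28, 0.42, 396.6], [-0.01, 0.82, 0.57, 775.95], [0.0, 0.0, 0.0, 1.0]]}
scene hub [([342.8, 248.8], 0.83)]
scene knob_end [([343.4, 236.1], 0.78)]
scene rotator [([328.3, 331.0], 0.85)]
scene lug [([326.5, 263.9], 0.68)]
scene stop_top [([275.6, 213.9], 0.65), ([256.2, 247.9], 0.63), ([214.2, 217.0], 0.46)]
scene slide_box [([490.9, 345.8], 0.73)]
scene petri [([219.3, 306.5], 0.7)]
scene oil [([425.4, 396.2], 0.63), ([326.5, 269.7], 0.25)]
scene objective [([327.2, 329.4], 0.6), ([354.6, 265.7], 0.42)]
side {'fx': 446.9995605648056, 'fy': 446.9995605648056, 'cx': 316.78281273704556, 'cy': 236.76702710021092, 'T': [[0.99, 0.1, -0.07, 499.6], [-0.12, 0.71, -0.69, -669.51], [-0.01, 0.69, 0.72, 769.69], [0.0, 0.0, 0.0, 1.0]]}
side hub [([313.1, 198.0], 0.58)]
side knob_end [([302.9, 193.6], 0.95), ([306.3, 243.5], 0.46)]
side rotator [([337.9, 254.8], 0.82)]
side lug [([304.0, 245.8], 0.55)]
side stop_top [([279.7, 467.8], 0.96), ([210.4, 3
[... 723 characters left out ...]
23118009e+01]), 'joint_velocities': array([-0.00124109,  0.03986634, -0.03788928, -0.02137896, -0.07414499,
       -0.06486082]), 'joint_efforts': array([-9.78306489e-04, -4.43328917e+01,  2.62750679e+01,  1.23647118e-03,
       -1.60034133e-04, -3.39219059e-05]), 'position': array([5.49988009e+02, 1.16119124e-02, 2.49953702e+02]), 'ee_rot': array([[ 2.08178554e-05,  9.99999997e-01, -8.09341882e-05],
       [ 1.00000000e+00, -2.08165724e-05,  1.58533150e-05],
       [ 1.58516302e-05, -8.09345183e-05, -9.99999997e-01]]), 'contact_force': array([0.427429  , 0.27862045, 0.3105051 ]), 'ft_torque': array([ 0.01087515, -0.00932366, -0.01016942]), 'finger_force': 0.0, 'opening': 0.9958690902176522}
```

```bash
python3 - <<'E'
from h import *
def t(n,a,b,w=None):
    rs=[ray("scene",a),ray("side",b)]
    if w: rs.append(ray("wrist",w))
    x,e=tri(rs); print(n,x.round(1),np.round(e,1))
t("hub",(342.8,248.8),(313.1,198.0)); t("knob_end",(343.4,236.1),(302.9,193.6)); 
t("knob_endw",(343.4,236.1),(302.9,193.6),(319.2,287.3))
t("rot",(328.3,331),(337.9,254.8)); t("lug",(326.5,263.9),(304,245.8))
for a in [(275.6,213.9),(256.2,247.9),(214.2,217)]:
    for b in [(279.7,467.8),(210.4,388.7),(298.7,348.6)]: t("stop",a,b)
t("slide",(490.9,345.8),(271.7,174.7));t("petri",(219.3,306.5),(390.7,358.6))
a=[cv2.imread(f"pics/{c}0.png") for c in ("scene","side")]
cv2.imwrite("pics/a.png",cv2.resize(np.vstack(a),None,fx=.625,fy=.625)) 
E
```

```text
hub [564.8   1.2 185. ] [2. 2.]
knob_end [545.5  -6.6 204.1] [0.5 0.5]
knob_endw [547.   -6.2 204.3] [1.1 1.4 1.9]
rot [621.8   2.1   1.9] [2.2 2.2]
lug [537.9 -54.  108.5] [2.5 2.5]
stop [ 402.3 -382.    42.7] [83.1 83.1]
stop [ 356.  -318.2   70.3] [0.8 0.8]
stop [ 480.5 -267.9  129.5] [37.4 37.4]
stop [ 426.1 -390.1  -44.1] [39.8 39.8]
stop [ 384.5 -320.6    6.3] [48.2 48.2]
stop [ 510.6 -266.4   68.8] [4.1 4.1]
stop [ 459.7 -452.9   74.5] [3.2 3.2]
stop [ 428.1 -392.7  123.9] [69.9 69.9]
stop [ 530.2 -339.8  162.8] [30.4 30.4]
slide [486.1 323.8  -2.2] [2.1 2.1]
petri [ 677.8 -265.3   -1.2] [1.8 1.8]
```

View pics/scene0.png

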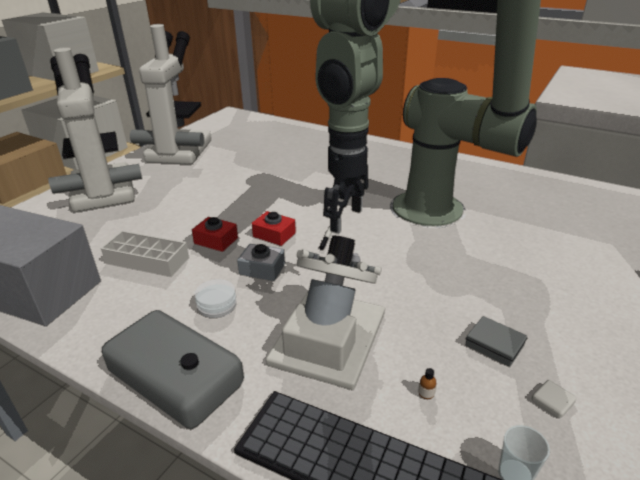

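View pics/side0.png

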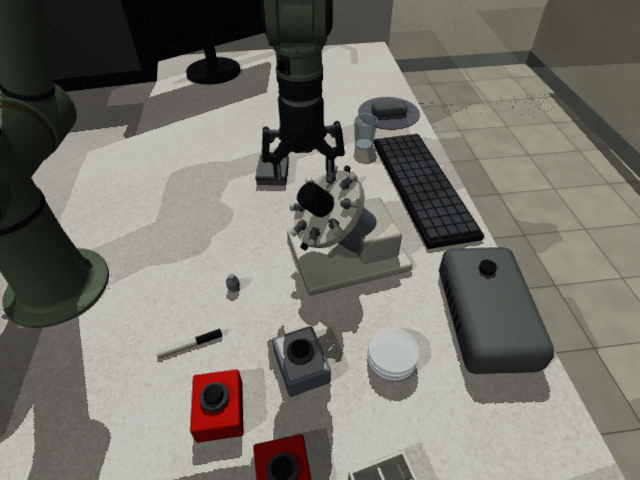

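The scene shows the grey stop box with its button at about (262,250), with red look-alikes at (215,230) and (273,225). The side view has the grey button at (300,350), the objective at (232,284), the petri stack at (392,353) and the rotator knob at (315,198).

```bash
python3 - <<'E'
from h import *
def pl(c,uv,z):
    o,d=ray(c,uv); return (o+d*(z-o[2])/d[2]).round(1)
for uv in [(311,291),(411,268),(270,368)]: print("side corner",pl("side",uv,0))
for uv in [(271,366),(358,378),(386,305)]: print("scene corner",pl("scene",uv,0))
print("obj",pl("side",(232,292),0), pl("wrist",(166.8,253.3),0))
print("oil",pl("scene",(425.4,396.2),0))
print("stop",tri([ray("scene",(262,249.5)),ray("side",(300,349))]),tri([ray("scene",(256.2,247.9)),ray("side",(298.7,348.6))]))
for c in("scene","side"):
    viewer.get_image(c)
    for n in("stop_top","objective","knob_end"): print(c,n,[(np.round(np.array(d["centre"])*[640,480],1).tolist(),round(d["p"],2)) for d in viewer.search_frame(c,n)[:4]])
E
```

```text
side corner [547.5 -89.2   0. ]
side corner [776.2 -55.2  -0. ]
side corner [ 451.3 -256.9    0. ]
scene corner [768.8 -51.8   0. ]
scene corner [709.1 117.    0. ]
scene corner [480.   75.7   0. ]
obj [379.1 -69.4   0. ] [378.1 -56.3   0. ]
oil [685.5 248.9   0. ]
stop (array([ 508.02299029, -258.19303786,   61.30582805]), [2.472526371141036, 2.472526371141108]) (array([ 510.60805257, -266.42327442,   68.79088072]), [4.063766228017299, 4.06376622801722])
scene stop_top [([212.8, 218.8], 0.56), ([257.2, 249.0], 0.45)]
scene objective [([338.5, 266.1], 0.49)]
scene knob_end [([340.1, 261.6], 0.6), ([256.7, 248.5], 0.24)]
side stop_top [([211.2, 394.4], 0.87), ([277.5, 468.3], 0.65), ([301.0, 347.9], 0.5)]
side objective [([234.8, 283.6], 0.71)]
side knob_end [([328.4, 208.8], 0.75)]
```

View pics/wrist0.png

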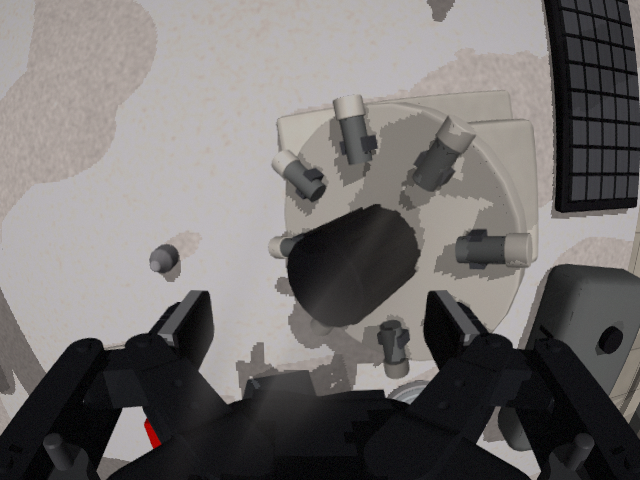

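Wrist view: the knob runs from its base at (355,235) to its free end at (325,285), and the objective is at (165,258). The rotator's base edges give a yaw of about 9°, so hub z ≈ (-.634,-.104,.766). I'll move over the grey button now and check it with the wrist camera.

```bash
python3 -m creep '[{"fingers":-1,"slide":[0,0,0.2],"turn":[0,0,0]},{"fingers":-1,"slide":[-0.05,-0.25,0],"turn":[0,0,0]},{"fingers":-1,"slide":[-0.05,-0.25,0],"turn":[0,0,0]},{"fingers":-1,"slide":[-0.05,-0.25,0],"turn":[0,0,0]},{"fingers":-1,"slide":[-0.05,-0.25,0],"turn":[0,0,0]},{"fingers":-1,"slide":[-0.05,-0.25,0],"turn":[0,0,0]},{"fingers":-1,"slide":[-0.03,-0.25,0],"turn":[0,0,0]},{"fingers":-1,"slide":[0,-0.25,-0.1],"turn":[0,0,0]},{"fingers":-1,"slide":[0,0,-0.2],"turn":[0,0,0]},{"fingers":-1,"slide":[0,0,0],"turn":[0,0,0]}]'
python3 - <<'E'
from h import *
ci=viewer.camera_info("wrist"); im=viewer.get_image("wrist"); cv2.imwrite("pics/w1.png",im)
for f in (viewer.tip_of,viewer.search_frame):
    for n in("stop_top",): 
        for d in f("wrist",n)[:3]:
            uv=np.array(d["centre"])*[640,480]; o,r=ray("wrist",uv,ci); print(n,uv.round(1),d["p"],(o+r*(68-o[2])/r[2]).round(1), tri([(o,r),ray("side",(300,348))]), tri([(o,r),ray("scene",(257,248.5))]))
print(state()["position"])
E
```

```text
time_s: 2.73
position: [505.4, -263.2, 230.1]
ee_rot: [[0.004, 1.0, -0.006], [1.0, -0.004, 0.004], [0.004, -0.006, -1.0]]
contact_force: [-1.1, 1.0, -1.5]
opening: -0.001
finger_force: 0.0
stop_top [328.9 218.3] 0.69 [ 511.2 -259.8   68. ] (array([ 510.61221846, -260.43764817,   65.33735745]), [0.6214202007023203, 0.6214202007024919]) (array([ 512.86835723, -262.99525166,   66.55043022]), [3.217007476366158, 3.2170074763660956])
stop_top [158.2 293.4] 0.6 [ 357.6 -327.8   68. ] (array([ 464.00744253, -295.03099491,  176.21938527]), [51.459847362427816, 51.45984736242773]) (array([ 262.1977208 , -443.39299428, -143.4518994 ]), [22.526454314441946, 22.52645431444201])
stop_top [158.3 287.7] 0.72 [ 358.6 -322.2   68. ] (array([ 463.78254656, -293.11425207,  173.8699855 ]), [51.92757941509133, 51.9275794150914]) (array([ 272.34778775, -430.76983831, -132.03958193]), [25.823296647687606, 25.82329664768755])
stop_top [324.3 217.3] 0.63 [ 507.5 -259.    68. ] (array([ 508.78565935, -259.84305328,   64.29022938]), [1.2204579303016199, 1.2204579303016094]) (array([ 509.91479668, -263.77001292,   64.35511731]), [4.515093409072939, 4.515093409072923])
stop_top [189.2   6.2] 0.16 [399.4 -82.   68. ] (array([ 473.78309877, -198.45618588,  130.09515698]), [93.3090819851343, 93.30908198513433]) (array([ 514.56590308, -173.82177154,  163.94737684]), [85.37086374820957, 85.37086374820952])
[ 507.95372786 -261.85495718  235.49445264]
```

View pics/w1.png

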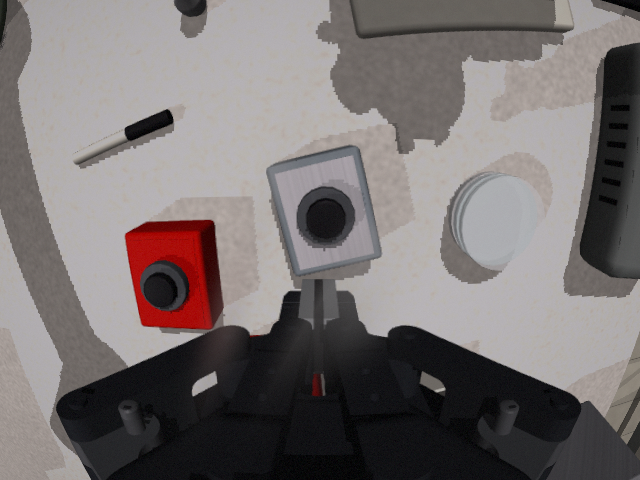

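The grey button is at (326,215) in the wrist view, which puts it at about (509,-260,67). That matches the expected 68 mm, so I'll descend.

```bash
python3 -m creep '[{"fingers":-1,"slide":[0.005,0.01,-0.2],"turn":[0,0,0]},{"fingers":-1,"slide":[0,0,-0.2],"turn":[0,0,0]},{"fingers":-1,"slide":[0,0,-0.2],"turn":[0,0,0]},{"fingers":-1,"slide":[0,0,-0.2],"turn":[0,0,0]},{"fingers":-1,"slide":[0,0,-0.15],"turn":[0,0,0]},{"fingers":-1,"slide":[0,0,-0.05],"turn":[0,0,0]},{"fingers":-1,"slide":[0,0,-0.025],"turn":[0,0,0]},{"fingers":-1,"slide":[0,0,0],"turn":[0,0,0]},{"fingers":-1,"slide":[0,0,0],"turn":[0,0,0]}]'
```

```text
time_s: 3.63
position: [508.9, -259.4, 84.6]
ee_rot: [[-0.002, 1.0, 0.0], [1.0, 0.002, 0.001], [0.001, 0.0, -1.0]]
contact_force: [-5.5, 6.0, 12.9]
opening: -0.002
finger_force: 6.5
```

```bash
python3 -m creep '[{"fingers":-1,"slide":[0,0,-0.015],"turn":[0,0,0]},{"fingers":-1,"slide":[0,0,-0.01],"turn":[0,0,0]},{"fingers":-1,"slide":[0,0,0],"turn":[0,0,0]},{"fingers":-1,"slide":[0,0,0],"turn":[0,0,0]}]'; python3 -c "
from workcell import state;s=state();print(s['position'],s['contact_force'])"
```

```text
time_s: 3.97
position: [509.1, -259.5, 84.2]
ee_rot: [[-0.002, 1.0, 0.001], [1.0, 0.002, -0.001], [-0.001, 0.001, -1.0]]
contact_force: [-14.2, 9.2, 38.3]
opening: -0.0
finger_force: 19.2
[ 509.10129956 -259.46380527   84.18468019] [-14.21007779   9.23553189  38.29412194]
```

The force rose to 38 N with no further travel, so the button has bottomed out. Next I'll lift, let it come up and plan the knob approach.

```bash
python3 -m creep '[{"fingers":-1,"slide":[0,0,0.1],"turn":[0,0,0]},{"fingers":-1,"slide":[0,0,0.2],"turn":[0,0,0]},{"fingers":-1,"slide":[0,0,0.25],"turn":[0,0,0]},{"fingers":-1,"slide":[0,0,0.25],"turn":[0,0,0]},{"fingers":-1,"slide":[0,0,0.25],"turn":[0,0,0]},{"fingers":-1,"slide":[0,0,0.2],"turn":[0,0,0]},{"fingers":-1,"slide":[0,0,0],"turn":[0,0,0]}]'
python3 - <<'E'
from h import *
from scipy.spatial.transform import Rotation as Ro
a=np.radians(9.3);t=np.radians(40)
z=-np.array([-np.sin(t)*np.cos(a),-np.sin(t)*np.sin(a),np.cos(t)])
y=np.array([-np.sin(a),np.cos(a),0]);R=np.c_[np.cross(y,z),y,z]
s=state();print(s["position"],s["qpos"],s["contact_force"])
print((Ro.from_matrix(R)*Ro.from_matrix(s["ee_rot"]).inv()).as_rotvec(degrees=True), R.round(3))
R0=Ro.from_euler("z",99.3-0.2,degrees=True)
print((Ro.from_matrix(R)*(R0*Ro.from_matrix(s["ee_rot"])).inv()).as_rotvec(degrees=True))
print(np.array([559.4,-4.2,188.8])-130*z)
E
```

```text
time_s: 4.55
position: [512.5, -262.2, 274.9]
ee_rot: [[-0.002, 1.0, 0.012], [1.0, 0.002, -0.008], [-0.008, 0.012, -1.0]]
contact_force: [1.4, -0.0, 0.1]
opening: 0.003
finger_force: 0.0
[ 512.50603347 -262.21556082  274.90141219] [-3.44421578e+01  1.99676224e+01 -5.49183046e+00  6.36954874e+01
  2.31889503e-03  5.54520215e+01] [ 1.38797205 -0.02942457  0.0642235 ]
[-29.48366695 -33.60065955  94.56118571] [[-0.756 -0.162  0.634]
 [-0.124  0.987  0.104]
 [-0.643  0.    -0.766]]
[  5.69511203 -39.11538848  -0.15290453]
[476.93597848 -17.7040014  288.38577761]
```

```bash
python3 -m creep '[{"fingers":-1,"slide":[-0.023,0.161,0.013],"turn":[0,0,0.0393]},{"fingers":-1,"slide":[-0.023,0.161,0.013],"turn":[0,0,0.0393]},{"fingers":-1,"slide":[-0.023,0.161,0.013],"turn":[0,0,0.0393]},{"fingers":-1,"slide":[-0.023,0.161,0.013],"turn":[0,0,0.0393]},{"fingers":-1,"slide":[-0.023,0.161,0.013],"turn":[0,0,0.0393]},{"fingers":-1,"slide":[-0.023,0.161,0.013],"turn":[0,0,0.0393]},{"fingers":-1,"slide":[-0.023,0.161,0.013],"turn":[0,0,0.0393]},{"fingers":-1,"slide":[-0.023,0.161,0.013],"turn":[0,0,0.0393]},{"fingers":-1,"slide":[-0.023,0.161,0.013],"turn":[0,0,0.0393]},{"fingers":-1,"slide":[-0.023,0.161,0.013],"turn":[0,0,0.0393]}]'
python3 -m creep '[{"fingers":-1,"slide":[0,0,0],"turn":[0,0,0.0393]},{"fingers":-1,"slide":[0,0,0],"turn":[0,0,0.0393]},{"fingers":-1,"slide":[0,0,0],"turn":[0,0,0.0393]},{"fingers":-1,"slide":[0,0,0],"turn":[0,0,0.0393]},{"fingers":-1,"slide":[0,0,0],"turn":[0.006,-0.0366,0]},{"fingers":-1,"slide":[0,0,0],"turn":[0.006,-0.0366,0]},{"fingers":-1,"slide":[0,0,0],"turn":[0.006,-0.0366,0]},{"fingers":-1,"slide":[0,0,0],"turn":[0.006,-0.0366,0]},{"fingers":-1,"slide":[0,0,0],"turn":[0.006,-0.0366,0]},{"fingers":-1,"slide":[0,0,0],"turn":[0.006,-0.0366,0]}]'
python3 -m creep '[{"fingers":-1,"slide":[0,0,0],"turn":[0,0,0]},{"fingers":-1,"slide":[0,0,0],"turn":[0,0,0]},{"fingers":-1,"slide":[0,0,0],"turn":[0,0,0]}]'
python3 - <<'E'
from h import *
s=state();print(s["position"],s["qpos"],s["contact_force"],s["ft_torque"])
ci=viewer.camera_info("wrist"); im=viewer.get_image("wrist"); cv2.imwrite("pics/w2.png",im)
np.save("w2.npy",np.array([ci["T"]])[0])
for f in (viewer.tip_of,viewer.search_frame):
    for n in("knob_end","hub","lug"):
        for d in f("wrist",n)[:2]: print(f.__name__,n,(np.array(d["centre"])*[640,480]).round(1),round(d["p"],2))
for p in [(545.5,-6.6,204.1),(559.4,-4.2,188.8)]:
    T=np.array(ci["T"]);c=T[:3,:3].T@(np.array(p)-T[:3,3]);c=c*[1,-1,-1];r=np.hypot(*c[:2]);th=np.arctan2(r,c[2])
    print("pred",np.array([ci["cx"],ci["cy"]])+c[:2]/r*th*ci["fx"])
E
```

```text
time_s: 5.38
position: [474.3, -17.7, 286.4]
ee_rot: [[-0.946, 0.323, 0.003], [0.323, 0.946, -0.0], [-0.003, 0.0, -1.0]]
contact_force: [0.4, -0.6, 0.3]
opening: 0.007
finger_force: 0.0
time_s: 6.22
position: [474.6, -18.6, 287.3]
ee_rot: [[-0.75, -0.161, 0.642], [-0.122, 0.987, 0.104], [-0.65, 0.0, -0.76]]
contact_force: [-0.1, -0.7, 0.1]
opening: -0.002
finger_force: 0.0
time_s: 6.47
position: [476.1, -20.0, 287.4]
ee_rot: [[-0.755, -0.159, 0.636], [-0.121, 0.987, 0.103], [-0.644, 0.001, -0.765]]
contact_force: [0.8, 0.1, 0.7]
opening: 0.004
finger_force: 0.0
[476.1253207  -20.02098422 287.39998724] [-23.75511839 -14.73218189 -54.06499339  15.39630912  20.52104864
 -26.27785732] [0.75805254 0.07028145 0.73301745] [-0.11411845  0.58517482  0.03641909]
call knob_end [321.4 246.4] 0.79
call knob_end [110.4 150.4] 0.36
call hub [323.2 238.5] 0.94
call lug [269.9 126. ] 0.56
call knob_end [318.3 214.6] 0.87
call hub [321.7 212.9] 0.98
call lug [321.7 214.6] 0.81
call lug [107.  164.2] 0.17
pred [320.57859877 240.63270464]
pred [320.59308044 233.70693164]
```

View pics/w2.png

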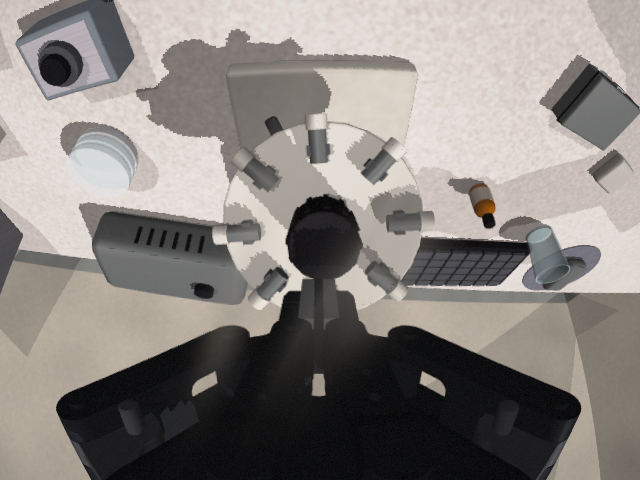

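The wrist view looks down the axis: knob end disc centre at about (324,243), lug at (272,126), and the base's front edge level, so the yaw is right. Now I'll refine the knob position.

```bash
python3 - <<'E'
from h import *
z=np.array([-.634,-.104,.766]); s=state(); R=s["ee_rot"]
for uv in [(321.4,246.4),(324,243)]:
    x,e=tri([ray("scene",(343.4,236.1)),ray("side",(302.9,193.6)),ray("wrist",uv)])
    hub=x-20*z; d=hub-s["position"]
    print(x.round(1),np.round(e,1),"hub",hub.round(1),"in tool",(R.T@d).round(1), "slide total",d.round(1), (d/150).round(3))
E
```

```text
[545.8  -6.  204.4] [0.4 1.  1. ] hub [558.5  -3.9 189.1] in tool [ -3.3   1.9 128. ] slide total [ 83.4  15.7 -95.9] [ 0.556  0.104 -0.639]
[545.2  -5.3 203.4] [1.5 1.  1.8] hub [557.9  -3.2 188.1] in tool [ -2.2   2.7 128.5] slide total [ 82.8  16.4 -96.9] [ 0.552  0.109 -0.646]
```

```bash
python3 -m creep '[{"fingers":1,"slide":[0,0,0],"turn":[0,0,0]},{"fingers":1,"slide":[0,0,0],"turn":[0,0,0]},{"fingers":1,"slide":[0,0,0],"turn":[0,0,0]},{"fingers":1,"slide":[0,0,0],"turn":[0,0,0]},{"fingers":1,"slide":[0,0,0],"turn":[0,0,0]},{"fingers":1,"slide":[0.054,0.0104,-0.0627],"turn":[0,0,0]},{"fingers":1,"slide":[0.054,0.0104,-0.0627],"turn":[0,0,0]},{"fingers":1,"slide":[0.054,0.0104,-0.0627],"turn":[0,0,0]},{"fingers":1,"slide":[0.054,0.0104,-0.0627],"turn":[0,0,0]},{"fingers":1,"slide":[0.054,0.0104,-0.0627],"turn":[0,0,0]}]'
python3 -m creep '[{"fingers":1,"slide":[0.054,0.0104,-0.0627],"turn":[0,0,0]},{"fingers":1,"slide":[0.054,0.0104,-0.0627],"turn":[0,0,0]},{"fingers":1,"slide":[0.054,0.0104,-0.0627],"turn":[0,0,0]},{"fingers":1,"slide":[0.054,0.0104,-0.0627],"turn":[0,0,0]},{"fingers":1,"slide":[0.054,0.0104,-0.0627],"turn":[0,0,0]},{"fingers":1,"slide":[0,0,0],"turn":[0,0,0]},{"fingers":1,"slide":[0,0,0],"turn":[0,0,0]}]'
python3 - <<'E'
from h import *
s=state();print(s["position"],s["contact_force"],s["ft_torque"],s["qpos"]); cv2.imwrite("pics/w3.png",viewer.get_image("wrist"))
E
```

```text
time_s: 7.65
position: [515.1, -11.7, 237.1]
ee_rot: [[-0.756, -0.158, 0.635], [-0.119, 0.987, 0.104], [-0.644, 0.003, -0.765]]
contact_force: [0.3, 0.2, -0.6]
opening: 1.004
finger_force: 0.0
time_s: 8.23
position: [554.9, -3.7, 189.7]
ee_rot: [[-0.757, -0.158, 0.634], [-0.119, 0.987, 0.105], [-0.642, 0.004, -0.766]]
contact_force: [0.6, -0.4, -0.7]
opening: 1.007
finger_force: 0.0
[554.88011743  -3.68584246 189.74119701] [ 0.55977833 -0.44045927 -0.65802766] [-0.06675324  0.66932426  0.02926833] [-16.4084364    4.6254931  -56.03842892  -7.70008485  16.22591666
 -19.98082448]
```

View pics/w3.png

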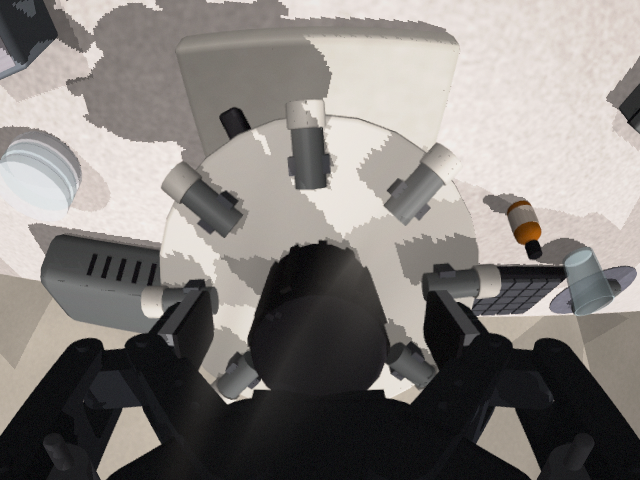

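The knob sits centred between the open pads at about (318,330). I'll grip it.

```bash
python3 -m creep '[{"fingers":-1,"slide":[0,0,0],"turn":[0,0,0]},{"fingers":-1,"slide":[0,0,0],"turn":[0,0,0]},{"fingers":-1,"slide":[0,0,0],"turn":[0,0,0]},{"fingers":-1,"slide":[0,0,0],"turn":[0,0,0]},{"fingers":-1,"slide":[0,0,0],"turn":[0,0,0]},{"fingers":-1,"slide":[0,0,0],"turn":[0,0,0]}]' 50
cat > t.py <<'E'
from h import *
s=state(); z=np.array([-.634,-.104,.766]); R=s["ee_rot"]
yh=np.array([-.1616,.9869,0]); xh=np.cross(yh,z)
f=s["contact_force"]; d=s["position"]-[558,-3.5,188.5]
ang=np.degrees(np.arctan2(-R[:,1]@xh,R[:,1]@yh))
print("ang %.1f w6 %.1f q6 %.1f Tz %.3f"%(ang,s["joint_velocities"][5],s["qpos"][5],s["ft_torque"]@z),"Fh",np.round([f@xh,f@yh,f@z],1),"dh",np.round([d@xh,d@yh,d@z],1),"axis err %.1f"%np.degrees(np.arccos(min(1,-R[:,2]@z))),"eff6 %.3f"%s["joint_efforts"][5], "grip %.0f"%s["finger_force"],"t %.1f"%s["time_s"],"M",np.round([s["ft_torque"]@xh,s["ft_torque"]@yh],2))
E
python3 t.py
```

```text
time_s: 8.78
position: [555.1, -3.5, 191.3]
ee_rot: [[-0.755, -0.159, 0.636], [-0.119, 0.987, 0.105], [-0.645, 0.004, -0.764]]
contact_force: [-6.5, 0.1, 7.4]
opening: 0.575
finger_force: 49.7
ang -0.3 w6 -0.0 q6 -20.0 Tz 0.021 Fh [-0.2  1.1  9.8] dh [-0.4  0.4  4. ] axis err 1.3 eff6 -0.001 grip 50 t 8.8 M [0.43 0.66]
```

```bash

python3 -m creep '[{"fingers":-1,"slide":[0,0,0],"turn":[-0.0106,-0.0017,0.0128]},{"fingers":-1,"slide":[0,0,0],"turn":[-0.0106,-0.0017,0.0128]},{"fingers":-1,"slide":[0,0,0],"turn":[-0.0106,-0.0017,0.0128]},{"fingers":-1,"slide":[0,0,0],"turn":[-0.0106,-0.0017,0.0128]},{"fingers":-1,"slide":[0,0,0],"turn":[-0.0106,-0.0017,0.0128]}]' >/dev/null; python3 t.py
python3 -m creep '[{"fingers":-1,"slide":[0,0,0],"turn":[-0.0106,-0.0017,0.0128]},{"fingers":-1,"slide":[0,0,0],"turn":[-0.0106,-0.0017,0.0128]},{"fingers":-1,"slide":[0,0,0],"turn":[-0.0106,-0.0017,0.0128]},{"fingers":-1,"slide":[0,0,0],"turn":[-0.0106,-0.0017,0.0128]},{"fingers":-1,"slide":[0,0,0],"turn":[-0.0106,-0.0017,0.0128]}]' >/dev/null; python3 t.py
python3 -m creep '[{"fingers":-1,"slide":[0,0,0],"turn":[-0.0106,-0.0017,0.0128]}]' >/dev/null; python3 t.py
python3 -m creep '[{"fingers":-1,"slide":[0,0,0],"turn":[-0.0106,-0.0017,0.0128]}]' >/dev/null; python3 t.py
python3 -m creep '[{"fingers":-1,"slide":[0,0,0],"turn":[-0.0106,-0.0017,0.0128]}]' >/dev/null; python3 t.py
python3 -m creep '[{"fingers":-1,"slide":[0,0,0],"turn":[-0.0106,-0.0017,0.0128]}]' >/dev/null; python3 t.py
```

```text
ang 14.9 w6 -35.8 q6 -35.2 Tz -0.087 Fh [-0.6 -4.9  9.9] dh [-0.1 -1.1  4.1] axis err 1.3 eff6 0.427 grip 50 t 9.2 M [-0.09  0.91]
ang 29.9 w6 -35.7 q6 -50.2 Tz -0.077 Fh [-0.3 -9.5  7.9] dh [ 0.4 -2.5  4.1] axis err 1.3 eff6 0.411 grip 50 t 9.6 M [-0.6   1.13]
ang 32.9 w6 -35.7 q6 -53.2 Tz -0.113 Fh [ 0.1 -9.7  6.9] dh [ 0.6 -2.7  4.1] axis err 1.3 eff6 0.407 grip 50 t 9.7 M [-0.72  1.18]
ang 35.9 w6 -35.6 q6 -56.2 Tz -0.092 Fh [  0.3 -10.7   7. ] dh [ 0.8 -3.   4.1] axis err 1.3 eff6 0.405 grip 50 t 9.8 M [-0.74  1.15]
ang 38.9 w6 -35.6 q6 -59.2 Tz -0.088 Fh [  1.8 -11.1   6.7] dh [ 0.9 -3.3  4.1] axis err 1.3 eff6 0.401 grip 50 t 9.9 M [-0.88  1.23]
ang 41.9 w6 -35.6 q6 -62.2 Tz -0.166 Fh [  1.  -10.9   6.8] dh [ 1.2 -3.5  4.1] axis err 1.3 eff6 0.398 grip 50 t 9.9 M [-0.96  1.22]
```

The grip works, but the TCP is being pushed in a circle. The axis is about 6 mm uphill of my estimate, so I'll reopen, shift and grip again to get clean torques.

```bash

python3 -m creep '[{"fingers":0.7,"slide":[0,0,0],"turn":[0,0,0]},{"fingers":0.7,"slide":[0,0,0],"turn":[0,0,0]},{"fingers":0.7,"slide":[0.03,0.005,0.025],"turn":[0,0,0]},{"fingers":0.7,"slide":[0,0,0],"turn":[0,0,0]},{"fingers":-1,"slide":[0,0,0],"turn":[0,0,0]},{"fingers":-1,"slide":[0,0,0],"turn":[0,0,0]},{"fingers":-1,"slide":[0,0,0],"turn":[0,0,0]},{"fingers":-1,"slide":[0,0,0],"turn":[0,0,0]},{"fingers":-1,"slide":[0,0,0],"turn":[0,0,0]}]' >/dev/null; python3 t.py
python3 -m creep '[{"fingers":-1,"slide":[0,0,0],"turn":[-0.0106,-0.0017,0.0128]},{"fingers":-1,"slide":[0,0,0],"turn":[-0.0106,-0.0017,0.0128]},{"fingers":-1,"slide":[0,0,0],"turn":[-0.0106,-0.0017,0.0128]},{"fingers":-1,"slide":[0,0,0],"turn":[-0.0106,-0.0017,0.0128]},{"fingers":-1,"slide":[0,0,0],"turn":[-0.0106,-0.0017,0.0128]}]' >/dev/null; python3 t.py
python3 -m creep '[{"fingers":-1,"slide":[0,0,0],"turn":[-0.0106,-0.0017,0.0128]},{"fingers":-1,"slide":[0,0,0],"turn":[-0.0106,-0.0017,0.0128]},{"fingers":-1,"slide":[0,0,0],"turn":[-0.0106,-0.0017,0.0128]},{"fingers":-1,"slide":[0,0,0],"turn":[-0.0106,-0.0017,0.0128]},{"fingers":-1,"slide":[0,0,0],"turn":[-0.0106,-0.0017,0.0128]}]' >/dev/null; python3 t.py
python3 -m creep '[{"fingers":-1,"slide":[0,0,0],"turn":[-0.0106,-0.0017,0.0128]},{"fingers":-1,"slide":[0,0,0],"turn":[-0.0106,-0.0017,0.0128]},{"fingers":-1,"slide":[0,0,0],"turn":[-0.0106,-0.0017,0.0128]},{"fingers":-1,"slide":[0,0,0],"turn":[-0.0106,-0.0017,0.0128]},{"fingers":-1,"slide":[0,0,0],"turn":[-0.0106,-0.0017,0.0128]}]' >/dev/null; python3 t.py
```

```text
ang 41.8 w6 -0.0 q6 -61.8 Tz 0.005 Fh [ 0.7 -0.5  5.7] dh [5.3 0.1 3.4] axis err 1.2 eff6 -0.009 grip 50 t 10.7 M [-0.04  0.7 ]
ang 57.0 w6 -35.7 q6 -77.0 Tz -0.074 Fh [-0.2 -0.5  5.8] dh [ 5.4 -0.1  3.5] axis err 1.2 eff6 0.426 grip 50 t 11.1 M [-0.03  0.52]
ang 72.0 w6 -35.6 q6 -92.0 Tz -0.147 Fh [-0.1  0.5  5.5] dh [ 5.5 -0.1  3.5] axis err 1.2 eff6 0.392 grip 50 t 11.5 M [-0.15  0.26]
ang 87.1 w6 -35.8 q6 -107.0 Tz -0.182 Fh [ 0.7 -0.1  5.4] dh [ 5.7 -0.1  3.5] axis err 1.2 eff6 0.350 grip 51 t 11.9 M [-0.07  0.09]
```

```bash

python3 -m creep '[{"fingers":-1,"slide":[0,0,0],"turn":[-0.0106,-0.0017,0.0128]},{"fingers":-1,"slide":[0,0,0],"turn":[-0.0106,-0.0017,0.0128]},{"fingers":-1,"slide":[0,0,0],"turn":[-0.0106,-0.0017,0.0128]},{"fingers":-1,"slide":[0,0,0],"turn":[-0.0106,-0.0017,0.0128]},{"fingers":-1,"slide":[0,0,0],"turn":[-0.0106,-0.0017,0.0128]}]' >/dev/null; python3 t.py
python3 -m creep '[{"fingers":-1,"slide":[0,0,0],"turn":[-0.0106,-0.0017,0.0128]},{"fingers":-1,"slide":[0,0,0],"turn":[-0.0106,-0.0017,0.0128]},{"fingers":-1,"slide":[0,0,0],"turn":[-0.0106,-0.0017,0.0128]},{"fingers":-1,"slide":[0,0,0],"turn":[-0.0106,-0.0017,0.0128]},{"fingers":-1,"slide":[0,0,0],"turn":[-0.0106,-0.0017,0.0128]}]' >/dev/null; python3 t.py
python3 -m creep '[{"fingers":-1,"slide":[0,0,0],"turn":[-0.0106,-0.0017,0.0128]},{"fingers":-1,"slide":[0,0,0],"turn":[-0.0106,-0.0017,0.0128]},{"fingers":-1,"slide":[0,0,0],"turn":[-0.0106,-0.0017,0.0128]},{"fingers":-1,"slide":[0,0,0],"turn":[-0.0106,-0.0017,0.0128]},{"fingers":-1,"slide":[0,0,0],"turn":[-0.0106,-0.0017,0.0128]}]' >/dev/null; python3 t.py
echo back
python3 -m creep '[{"fingers":-1,"slide":[0,0,0],"turn":[0.0106,0.0017,-0.0128]},{"fingers":-1,"slide":[0,0,0],"turn":[0.0106,0.0017,-0.0128]},{"fingers":-1,"slide":[0,0,0],"turn":[0.0106,0.0017,-0.0128]},{"fingers":-1,"slide":[0,0,0],"turn":[0.0106,0.0017,-0.0128]},{"fingers":-1,"slide":[0,0,0],"turn":[0.0106,0.0017,-0.0128]}]' >/dev/null; python3 t.py
python3 -m creep '[{"fingers":-1,"slide":[0,0,0],"turn":[0.0106,0.0017,-0.0128]},{"fingers":-1,"slide":[0,0,0],"turn":[0.0106,0.0017,-0.0128]},{"fingers":-1,"slide":[0,0,0],"turn":[0.0106,0.0017,-0.0128]},{"fingers":-1,"slide":[0,0,0],"turn":[0.0106,0.0017,-0.0128]},{"fingers":-1,"slide":[0,0,0],"turn":[0.0106,0.0017,-0.0128]}]' >/dev/null; python3 t.py
python3 -m creep '[{"fingers":-1,"slide":[0,0,0],"turn":[0.0106,0.0017,-0.0128]},{"fingers":-1,"slide":[0,0,0],"turn":[0.0106,0.0017,-0.0128]},{"fingers":-1,"slide":[0,0,0],"turn":[0.0106,0.0017,-0.0128]},{"fingers":-1,"slide":[0,0,0],"turn":[0.0106,0.0017,-0.0128]},{"fingers":-1,"slide":[0,0,0],"turn":[0.0106,0.0017,-0.0128]}]' >/dev/null; python3 t.py
python3 -m creep '[{"fingers":-1,"slide":[0,0,0],"turn":[0.0106,0.0017,-0.0128]},{"fingers":-1,"slide":[0,0,0],"turn":[0.0106,0.0017,-0.0128]},{"fingers":-1,"slide":[0,0,0],"turn":[0.0106,0.0017,-0.0128]},{"fingers":-1,"slide":[0,0,0],"turn":[0.0106,0.0017,-0.0128]},{"fingers":-1,"slide":[0,0,0],"turn":[0.0106,0.0017,-0.0128]}]' >/dev/null; python3 t.py
python3 -m creep '[{"fingers":-1,"slide":[0,0,0],"turn":[0.0106,0.0017,-0.0128]},{"fingers":-1,"slide":[0,0,0],"turn":[0.0106,0.0017,-0.0128]},{"fingers":-1,"slide":[0,0,0],"turn":[0.0106,0.0017,-0.0128]},{"fingers":-1,"slide":[0,0,0],"turn":[0.0106,0.0017,-0.0128]},{"fingers":-1,"slide":[0,0,0],"turn":[0.0106,0.0017,-0.0128]}]' >/dev/null; python3 t.py
```

```text
ang 102.1 w6 -35.6 q6 -122.0 Tz -0.295 Fh [ 0.7 -1.4  4.9] dh [ 5.9 -0.1  3.5] axis err 1.3 eff6 0.303 grip 51 t 12.4 M [-0.02 -0.1 ]
ang 117.1 w6 -35.7 q6 -137.0 Tz -0.254 Fh [-0.6 -1.9  5. ] dh [ 6.  -0.1  3.5] axis err 1.3 eff6 0.253 grip 51 t 12.8 M [ 0.14 -0.2 ]
ang 132.2 w6 -35.6 q6 -152.0 Tz -0.315 Fh [ 0.4 -2.1  5.5] dh [6.1 0.  3.5] axis err 1.3 eff6 0.206 grip 51 t 13.2 M [ 0.43 -0.24]
back
ang 116.9 w6 35.6 q6 -136.8 Tz 0.183 Fh [ 0.  -1.4  4.7] dh [ 6.  -0.   3.5] axis err 1.3 eff6 -0.289 grip 51 t 13.6 M [ 0.15 -0.08]
ang 101.9 w6 35.7 q6 -121.8 Tz 0.329 Fh [-0.1 -0.4  4.8] dh [ 5.8 -0.1  3.5] axis err 1.3 eff6 -0.240 grip 51 t 14.0 M [-0.05  0.07]
ang 86.9 w6 35.7 q6 -106.8 Tz 0.294 Fh [ 0.3 -2.   5.7] dh [ 5.7 -0.1  3.5] axis err 1.2 eff6 -0.192 grip 51 t 14.4 M [-0.09  0.23]
ang 71.8 w6 35.6 q6 -91.8 Tz 0.347 Fh [-0.3 -1.4  5.7] dh [ 5.5 -0.1  3.5] axis err 1.2 eff6 -0.151 grip 51 t 14.9 M [-0.17  0.47]
ang 56.8 w6 35.7 q6 -76.8 Tz 0.446 Fh [-0.  -1.2  6.4] dh [ 5.4 -0.   3.5] axis err 1.2 eff6 -0.118 grip 51 t 15.3 M [-0.09  0.62]
```

The mean of the two directions of turning fits A·sin with A≈0.19 and puts the heavy side lowest near ang 111.5°. The friction comes out at 0.25, which matches the text. I'll go there, release, and sweep the empty gripper to rule out a bias from its own weight.

```bash

python3 -m creep '[{"fingers":-1,"slide":[0,0,0],"turn":[-0.0212,-0.0034,0.0256]},{"fingers":-1,"slide":[0,0,0],"turn":[-0.0212,-0.0034,0.0256]},{"fingers":-1,"slide":[0,0,0],"turn":[-0.0212,-0.0034,0.0256]},{"fingers":-1,"slide":[0,0,0],"turn":[-0.0212,-0.0034,0.0256]},{"fingers":-1,"slide":[0,0,0],"turn":[-0.0212,-0.0034,0.0256]},{"fingers":-1,"slide":[0,0,0],"turn":[-0.0212,-0.0034,0.0256]},{"fingers":-1,"slide":[0,0,0],"turn":[-0.0212,-0.0034,0.0256]},{"fingers":-1,"slide":[0,0,0],"turn":[-0.0212,-0.0034,0.0256]},{"fingers":-1,"slide":[0,0,0],"turn":[-0.0212,-0.0034,0.0256]},{"fingers":-1,"slide":[0,0,0],"turn":[0,0,0]}]' >/dev/null; python3 t.py
python3 -m creep '[{"fingers":-1,"slide":[0,0,0],"turn":[0,0,0]},{"fingers":0.7,"slide":[0,0,0],"turn":[0,0,0]},{"fingers":0.7,"slide":[0,0,0],"turn":[0,0,0]},{"fingers":0.7,"slide":[0,0,0],"turn":[0,0,0]}]' >/dev/null; python3 t.py
echo free
python3 -m creep '[{"fingers":0.7,"slide":[0,0,0],"turn":[0.0106,0.0017,-0.0128]},{"fingers":0.7,"slide":[0,0,0],"turn":[0.0106,0.0017,-0.0128]},{"fingers":0.7,"slide":[0,0,0],"turn":[0.0106,0.0017,-0.0128]},{"fingers":0.7,"slide":[0,0,0],"turn":[0.0106,0.0017,-0.0128]},{"fingers":0.7,"slide":[0,0,0],"turn":[0.0106,0.0017,-0.0128]},{"fingers":0.7,"slide":[0,0,0],"turn":[0.0106,0.0017,-0.0128]},{"fingers":0.7,"slide":[0,0,0],"turn":[0.0106,0.0017,-0.0128]},{"fingers":0.7,"slide":[0,0,0],"turn":[0.0106,0.0017,-0.0128]}]' >/dev/null; python3 t.py
python3 -m creep '[{"fingers":0.7,"slide":[0,0,0],"turn":[0.0106,0.0017,-0.0128]},{"fingers":0.7,"slide":[0,0,0],"turn":[0.0106,0.0017,-0.0128]},{"fingers":0.7,"slide":[0,0,0],"turn":[0.0106,0.0017,-0.0128]},{"fingers":0.7,"slide":[0,0,0],"turn":[0.0106,0.0017,-0.0128]},{"fingers":0.7,"slide":[0,0,0],"turn":[0.0106,0.0017,-0.0128]},{"fingers":0.7,"slide":[0,0,0],"turn":[0.0106,0.0017,-0.0128]},{"fingers":0.7,"slide":[0,0,0],"turn":[0.0106,0.0017,-0.0128]},{"fingers":0.7,"slide":[0,0,0],"turn":[0.0106,0.0017,-0.0128]}]' >/dev/null; python3 t.py
python3 -m creep '[{"fingers":0.7,"slide":[0,0,0],"turn":[-0.0106,-0.0017,0.0128]},{"fingers":0.7,"slide":[0,0,0],"turn":[-0.0106,-0.0017,0.0128]},{"fingers":0.7,"slide":[0,0,0],"turn":[-0.0106,-0.0017,0.0128]},{"fingers":0.7,"slide":[0,0,0],"turn":[-0.0106,-0.0017,0.0128]},{"fingers":0.7,"slide":[0,0,0],"turn":[-0.0106,-0.0017,0.0128]},{"fingers":0.7,"slide":[0,0,0],"turn":[-0.0106,-0.0017,0.0128]},{"fingers":0.7,"slide":[0,0,0],"turn":[-0.0106,-0.0017,0.0128]},{"fingers":0.7,"slide":[0,0,0],"turn":[-0.0106,-0.0017,0.0128]}]' >/dev/null; python3 t.py
python3 -m creep '[{"fingers":0.7,"slide":[0,0,0],"turn":[-0.0106,-0.0017,0.0128]},{"fingers":0.7,"slide":[0,0,0],"turn":[-0.0106,-0.0017,0.0128]},{"fingers":0.7,"slide":[0,0,0],"turn":[-0.0106,-0.0017,0.0128]},{"fingers":0.7,"slide":[0,0,0],"turn":[-0.0106,-0.0017,0.0128]},{"fingers":0.7,"slide":[0,0,0],"turn":[-0.0106,-0.0017,0.0128]},{"fingers":0.7,"slide":[0,0,0],"turn":[-0.0106,-0.0017,0.0128]},{"fingers":0.7,"slide":[0,0,0],"turn":[-0.0106,-0.0017,0.0128]},{"fingers":0.7,"slide":[0,0,0],"turn":[-0.0106,-0.0017,0.0128]}]' >/dev/null; python3 t.py
```

```text
ang 111.1 w6 7.8 q6 -131.0 Tz 0.185 Fh [-0.5 -1.7  5. ] dh [ 6.  -0.1  3.5] axis err 1.3 eff6 -0.491 grip 51 t 16.1 M [ 0.03 -0.17]
ang 110.9 w6 -0.3 q6 -130.8 Tz -0.053 Fh [ 0.3 -0.4  0.5] dh [4.2 0.4 3. ] axis err 1.3 eff6 0.010 grip 0 t 16.4 M [0.02 0.62]
free
ang 86.7 w6 35.7 q6 -106.7 Tz -0.001 Fh [ 0.2  0.8 -0.1] dh [4.4 0.3 3. ] axis err 1.3 eff6 -0.518 grip 0 t 17.1 M [-0.05  0.62]
ang 62.7 w6 35.6 q6 -82.7 Tz -0.040 Fh [ 0.4  0.2 -0.3] dh [4.4 0.3 3. ] axis err 1.3 eff6 -0.518 grip 0 t 17.8 M [0.04 0.64]
ang 87.0 w6 -35.7 q6 -107.0 Tz 0.024 Fh [ 0.3 -0.5  0.8] dh [4.4 0.3 3. ] axis err 1.3 eff6 0.518 grip 0 t 18.4 M [0.01 0.58]
ang 111.1 w6 -35.7 q6 -131.0 Tz 0.025 Fh [-0.7  1.3 -0.6] dh [4.4 0.3 3. ] axis err 1.3 eff6 0.518 grip 0 t 19.1 M [-0.    0.55]
```

The empty gripper gives no bias (±0.518 N m flat), so the estimate stands. I'll grip again at 111° and settle.

```bash

python3 -m creep '[{"fingers":-1,"slide":[0,0,0],"turn":[0,0,0]},{"fingers":-1,"slide":[0,0,0],"turn":[0,0,0]},{"fingers":-1,"slide":[0,0,0],"turn":[0,0,0]},{"fingers":-1,"slide":[0,0,0],"turn":[0,0,0]},{"fingers":-1,"slide":[0,0,0],"turn":[0,0,0]},{"fingers":-1,"slide":[0,0,0],"turn":[0,0,0]}]' 50 >/dev/null; python3 t.py
python3 -m creep '[{"fingers":-1,"slide":[0,0,0],"turn":[0.0106,0.0017,-0.0128]},{"fingers":-1,"slide":[0,0,0],"turn":[0.0106,0.0017,-0.0128]},{"fingers":-1,"slide":[0,0,0],"turn":[0.0106,0.0017,-0.0128]},{"fingers":-1,"slide":[0,0,0],"turn":[0.0106,0.0017,-0.0128]},{"fingers":-1,"slide":[0,0,0],"turn":[0.0106,0.0017,-0.0128]},{"fingers":-1,"slide":[0,0,0],"turn":[0.0106,0.0017,-0.0128]}]' >/dev/null; python3 t.py
python3 -m creep '[{"fingers":-1,"slide":[0,0,0],"turn":[-0.0106,-0.0017,0.0128]},{"fingers":-1,"slide":[0,0,0],"turn":[-0.0106,-0.0017,0.0128]},{"fingers":-1,"slide":[0,0,0],"turn":[-0.0106,-0.0017,0.0128]},{"fingers":-1,"slide":[0,0,0],"turn":[-0.0106,-0.0017,0.0128]},{"fingers":-1,"slide":[0,0,0],"turn":[-0.0106,-0.0017,0.0128]},{"fingers":-1,"slide":[0,0,0],"turn":[-0.0106,-0.0017,0.0128]}]' >/dev/null; python3 t.py
python3 -m creep '[{"fingers":-1,"slide":[0,0,0],"turn":[0,0,0]},{"fingers":-1,"slide":[0,0,0],"turn":[0,0,0]},{"fingers":-1,"slide":[0,0,0],"turn":[0,0,0]},{"fingers":-1,"slide":[0,0,0],"turn":[0,0,0]},{"fingers":-1,"slide":[0,0,0],"turn":[0,0,0]},{"fingers":-1,"slide":[0,0,0],"turn":[0,0,0]}]' >/dev/null; python3 t.py
python3 -c "
from h import *
cv2.imwrite('pics/w4.png',viewer.get_image('side'))"
```

```text
ang 110.9 w6 0.1 q6 -130.8 Tz -0.050 Fh [0.3 2.  6.5] dh [5.6 0.6 3.4] axis err 1.2 eff6 -0.059 grip 51 t 19.6 M [0.45 0.26]
ang 92.8 w6 35.7 q6 -112.7 Tz 0.258 Fh [0.5 2.3 6.2] dh [5.7 0.6 3.4] axis err 1.2 eff6 -0.208 grip 51 t 20.1 M [0.41 0.51]
ang 111.1 w6 -35.7 q6 -130.9 Tz -0.328 Fh [0.5 1.8 5.7] dh [5.7 0.6 3.4] axis err 1.2 eff6 0.276 grip 51 t 20.6 M [0.47 0.22]
ang 111.0 w6 -0.0 q6 -130.9 Tz 0.277 Fh [0.4 1.6 6.9] dh [5.6 0.6 3.4] axis err 1.2 eff6 0.244 grip 51 t 21.1 M [0.44 0.31]
```

View pics/w4.png

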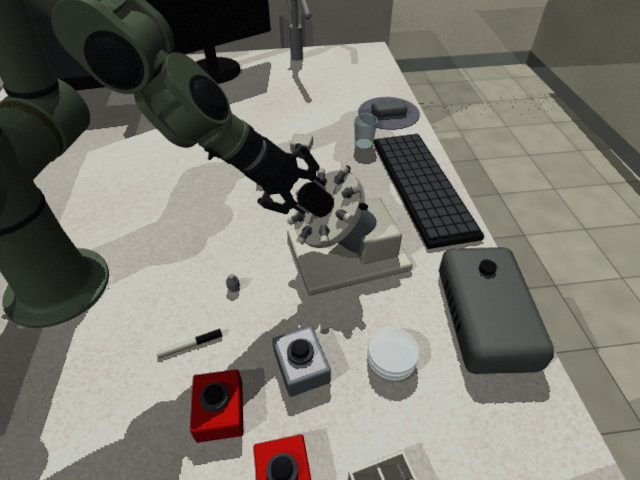

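The side view shows the knob gripped at (315,195), and the button at (300,350), the petri stack and the objective all where they were. The torques repeat, so nothing slipped, and I'm handing it in.

```bash
python3 -c "
from workcell import robot;print(robot.finish_job())"
```

```text
the job is handed in; nothing more can be done
None
```

I pressed and released the stop button, felt the disc's imbalance, and handed the job in at about 21 s with the heavy side turned to the lowest point (within a few degrees, by the torque fit) and the knob held still at about 50 N; no verdict came back.

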